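# Chock the tea tin with the stop bar, clamp it with the cam lever, then open the gate

## Task

The tea tin lies on its sloping rest and only the brass swing gate keeps it from rolling down. Slide the stop bar uphill until its wide face touches the tin, then flip the red cam lever over centre until it is fully closed so that the bar is clamped, and only then swing the gate fully open, leaving the tin resting against the clamped stop. Let the tin stay on its rest throughout and leave the other things on the stand where they are.

Things in the scene. Friction and masses are not known exactly. Their poses are not given: they have to be found in the camera images.
- rest: Fixed walnut tea-tin rest; its place and yaw vary. Origin: underside, z = 0, on the bar's centre line. x points uphill (roughly away from the robot), y left, z up. Base plate 16 mm thick spans x -167 to +107, y -80 to +80 mm. From x = 0 to 95 mm a 12 degree ramp rises between cheeks (outer faces y = +-57, tops z = 62 mm). All rest-frame numbers below are in this frame.
- clamp_top (a point): Centre of the top of the aluminium clamp block the bar runs through, at rest-frame (-60, -19, 57) mm; the block spans x -85 to -35, y -59 to +21 mm.
- backboard (a point): Top middle of the fixed backboard's downhill face, at rest-frame (87, 0, 86) mm. It stops the tin 4 mm uphill of where it starts.
- tea_tin: Green tea tin with copper bands, a cylinder 66 mm in diameter and 94 mm long, about 0.3 kg, lying across the ramp with its axis along the rest's y; origin at its centre, at the start at x = 50, y = 0, z = 64 mm in the rest's frame. Rolls freely downhill (rest -x) unless held. The body turns as it rolls.
- stop_bar (a joint): Slide of the steel stop bar along the rest's x, m, 0 to 0.06, growing uphill; starts 0 to 0.025. stop_face is at rest-frame x = value - 0.030. About 0.047 when it touches the tin resting on the gate, 0.051 with the tin pushed against the backboard. Very easy to slide (under 1 N) while unclamped: the tin alone can push it back. Held firmly once the lever is closed.
- stop_face (a point): Centre of the uphill face of the stop bar's wooden cross plate (70 mm wide in y, z 37 to 70 mm), at the height of the tin's centre; axes as the rest's. It touches the tin when the tin's centre is 33 mm further along x.
- bar_knob (a point): Top centre of the black upright knob on the near (downhill) end of the stop bar, diameter 16 mm, standing from z = 50 to 73 mm; pushed towards the rest's +x it slides the bar. 122 mm downhill of stop_face.
- cam_lever (a joint): Angle of the red cam lever about its upright pivot, rad: 0 open (sticking out to the rest's -y) to 2.0 fully closed (along the bar, pointing to rest -x). Grows clockwise from above: it points at rest-frame angle pi + 2.0 - value (from +x towards +y). Starts 0 to 0.25. A spring resists from 0.35 to 1.45 rad (at most 4 N near the tip); past 1.6 the lever snaps shut and stays.
- lever_pivot (a point): On the lever's pivot axis, at rest-frame x = -60, y = -45, z = 63 mm.
- lever_tip (a point): On the lever's middle line 74 mm from the pivot, z = 63 mm. The lever is 82 mm long, 11 mm wide and z 57 to 69 mm; its end block (66 to 82 mm from the pivot) is as wide, z 55 to 73 mm. Nothing lies under it outside the clamp block down to the base plate or table.
- gate (a joint): Angle of the brass swing gate about its post, rad: 0 shut (start) to 1.6 fully open, clockwise from above; stiff (2.5 N at the knob), stays where left. Shut, its 8 mm thick arm at z = 82 mm reaches 83 mm from the pivot along rest -y in front of the tin, and its 55 mm tail points to +y. Opening, the arm swings to -x (downhill), the tail to +x.
- gate_pivot (a point): On the gate's pivot axis, at rest-frame x = 17, y = 68, z = 82 mm.
- gate_knob (a point): Middle of the black upright knob at the end of the gate's tail, 55 mm from the pivot, diameter 14 mm, z 78 to 104 mm. Pushing it in an arc, first to the rest's +x, opens the gate.
- music_box: Walnut music box 85 x 120 x 61 mm with a tiny brass crank on one end, origin under its centre; leave alone.
- teapot: Blue-glazed teapot 116 mm across, 107 mm high, spout and handle, origin under its centre; leave alone.
- coin_tray: Round copper coin tray 110 mm across, 14 mm high, origin under its centre; leave alone.
- teacup: White teacup 72 mm across, 62 mm high, origin under its centre; leave alone.
- shoehorn: Polished horn shoehorn 175 mm long, lying flat, origin under it; leave alone.
- iron_key: Old iron key 95 mm long, lying flat, origin under it; leave alone.
Not all that is in view belongs to the job. There is more than one size of the tea_tin; the job needs the smallest.

How it is judged (in metres and radians):
On the way, in this order (a step that is already met when the one before it is completed fails the run):
1. the stop bar's face is against the tin (within 4.5 mm) with the lever still open and the gate shut (x of tea_tin in the frame of stop_face below 0.0375 m and value of joint stop_bar above 0.04 m and value of joint cam_lever below 0.6 rad and value of joint gate below 0.2 rad), for 0.2 s.
2. the cam lever is closed over centre with the bar still against the tin and the gate shut (x of tea_tin in the frame of stop_face below 0.0375 m and value of joint stop_bar above 0.04 m and value of joint cam_lever above 1.85 rad and value of joint gate below 0.2 rad), for 0.2 s.
3. the gate is swung open and the tin rests against the clamped stop (x of tea_tin in the frame of stop_face below 0.0375 m and value of joint stop_bar above 0.04 m and value of joint cam_lever above 1.85 rad and value of joint gate above 1.3 rad), for 0.2 s.
At the end, for the whole second after the job is handed in: Lever closed past centre (over 1.85 rad), gate open (over 1.3 rad), bar at over 0.040 m, the tin at rest, level, its centre 29 to 37.5 mm uphill of the stop face and within 12 mm of its start; every bystander within 30 mm of its start (all of step 3 and x of tea_tin in the frame of stop_face above 0.029 m and distance of tea_tin from where it was at the start of the episode below 0.012 m and linear speed of tea_tin below 0.01 m/s and angle between tea_tin's own y axis and vertical between 1.45 and 1.69 rad and distance of each of music_box, teapot, coin_tray, teacup, shoehorn, iron_key from where it was at the start of the episode below 0.03 m); the robot touches nothing.
It fails at once if the gate is opened before the cam lever is closed (value of joint gate above 0.25 rad and value of joint cam_lever below 1.7 rad).
It fails at once if the tin leaves its place on the rest (distance of tea_tin from where it was at the start of the episode above 0.025 m).
It fails at once if a bystander is knocked away (distance of any of music_box, teapot, coin_tray, teacup, shoehorn, iron_key from where it was at the start of the episode above 0.03 m).
It also fails if it takes over 61 s, if anything falls off the work surface, if the arm or the gripper's body presses on something with over 40 N, if the wrist force passes 120 N, or if a joint passes its speed limit or range.

## Robot

A 6-joint arm with a two-finger parallel gripper is mounted at the origin on the work surface. World frame = base frame: x ahead of the robot, y to its left, z up, the work surface at z = 0. Lengths are in mm, angles in degrees, forces in N, time in s.
With the tool pointing down it reaches from about 425 to 925 mm from the base axis. Payload 12.5 kg.
Tool frame: the origin (TCP) lies on the centre line of the jaws, within the pads' length; the fingertips stand 8 mm ahead of it and the grasp point (between the pads) lies 11 mm behind it; z points along the fingers, y is the direction in which the jaws open and shut (so a half turn about z gives the same grasp; the last joint's range is limited). The gripper opens to 85 mm and grips with 20 to 120 N. Pads are 22 mm wide; open, the fingers measure 114 mm over their backs; the gripper's body (76 mm by 85 mm) begins 54 mm behind the grasp point. The pads swing forward as they close: fully open they stand 13 mm farther back than shut.
Start: joints at [68.95, 28.126, 89.318, -0, 62.55, -6.05], TCP at [161.744, 603.724, 239.327] pointing down, gripper open.
Joint ranges: [-177.58, 177.58], [-47.91, 125.51], [2.72, 160], [-65.01, 245.01], [3.68, 167.84], [-153.87, 153.87]. Speed limits (degrees/s): [127.2, 127.2, 159.86, 180, 180, 180].

## Interface

Orientations are given as a 3x3 rotation matrix whose columns are the frame's x, y, z axes.
In Python, from station import robot gives the robot as it stands.
- The arm moves only by the tool servo_tool, never from a script. Its argument "increments" is a list that holds one entry, the list of rows, each a list of 6 numbers: the shift along the world's x, y, z in mm, then the turn, a rotation vector about the world's x, y, z in degrees. A call has 1 to 12 rows; each row is the pose to reach, as a shift and turn from the pose commanded when the call began; what a row does not reach only later rows make up. A row lasts 1/8 s, in which the tool goes at most 62.5 mm and 10.7 degrees, less where a joint would pass 70% of its speed; a pose out of reach is approached as far as the arm can. A call with a gripper value outside its range is refused whole. "claw" is the closure, from 0 (fully open) to 1 (shut), set as the call begins (left out, the last holds). The fingers move at their own pace and stop on an object; the grip force is fixed at half the most. Time passes only in rows, so rows that repeat a pose let the fingers close. It gives the time, the measured TCP pose, the force and the opening at its end, in the units of the state.
- robot.sense(): the state, without advancing time (a new reading comes with each control period).
- robot.grab_frame(name): name is "side" or "top"; returns a dict with "color" (400x640x3 uint8, red, green, blue), "intrinsics" (3x3 intrinsics, pixels), "R" (3x3) and "t" (3): a world point X has camera coordinates R X + t. Camera axes: x right, y down, z forward; pixel columns grow to the right and rows downward; lengths in mm; the calibration is good to about 2 mm. A picture is of the moment at which its call begins. There is no depth.
- robot.close_job(): hands the job in, once; it reports no verdict.
The state is a dict: "t": time; "joint_pos": joint angles; "joint_velocities": joint speeds; "joint_efforts": joint torques, N m; "ee_pos": TCP position; "ee_rot": TCP orientation; "contact_force": force on the tool from outside, world axes, zero at the start; "wrist_torque": the same for the moment, N m; "opening": opening from 0.0 (shut) to 1.0 (fully open).
Only numpy, scipy, OpenCV 4.12 (cv2) and the standard library are available. Lean on these libraries where they do the work, as an engineer would, in place of code of your own. Each camera call takes 0.05 s, during which the arm holds its last target.

## Working session

There is one attempt and no reset: what is moved stays moved. The work goes in short steps, Python scripts to look and compute and a tool call to move; the robot and the scene stay as the last step left them, time stands still between calls to the robot, and variables do not carry over. Pictures are saved under pics/ and viewed, and the job is handed in when it is done.

Besides the shell and the picture viewer there is one more tool, called as name(argument=value, ...) on one line, values as JSON. servo_tool: Moves the arm, as the interface text tells. Its arguments: {"type":"object","properties":{"increments":{"type":"array","items":{"type":"array","items":{"type":"array","items":{"type":"number"}}}},"claw":{"type":"number"}},"required":["increments"]}

```bash
mkdir -p pics; ls
python3 - <<'E'
from station import robot
import cv2,pickle
s=robot.sense();print(s)
f={n:robot.grab_frame(n) for n in("side","top")}
pickle.dump(f,open('f0.pkl','wb'))
for n in f:
    cv2.imwrite(f'pics/{n}0.png',f[n]['color'][:,:,::-1]);print(n,f[n]['intrinsics'],f[n]['R'],f[n]['t'])
E
```

```text
pics
{'t': 0.0, 'joint_pos': array([ 6.89484227e+01,  2.81658304e+01,  8.93523980e+01, -1.56081374e-03,
        6.25493845e+01, -6.04856531e+00]), 'joint_velocities': array([-0.10164265, -0.11864154,  0.04275393,  0.0261725 , -0.00674649,
       -0.0361192 ]), 'joint_efforts': array([-3.18867504e-03, -6.18461537e+01, -2.61576319e+01, -1.92901043e-04,
        4.22949262e-03,  2.01917305e-05]), 'ee_pos': array([161.67283744, 603.48399554, 238.695828  ]), 'ee_rot': array([[-9.65915454e-01,  2.58857442e-01, -4.01329085e-04],
       [ 2.58857734e-01,  9.65914821e-01, -1.10999010e-03],
       [ 1.00320513e-04, -1.17604373e-03, -9.99999303e-01]]), 'contact_force': array([-0.09597551,  0.39581865,  1.19992262]), 'wrist_torque': array([ 0.03652531,  0.02815702, -0.0542755 ]), 'opening': 1.0002534834741699}
side [[403.69597287   0.         319.80403486]
 [  0.         403.69597287 199.12972085]
 [  0.           0.           1.        ]] [[ 0.95610425 -0.29283602 -0.01056984]
 [-0.19952217 -0.62417091 -0.75538174]
 [ 0.21460559  0.72433262 -0.65519974]] [-545.04145435  204.54282472 1029.95672022]
top [[399.45822971   0.         329.06790928]
 [  0.         399.45822971 201.57657435]
 [  0.           0.           1.        ]] [[ 0.015768   -0.99987305 -0.00229019]
 [-0.98041277 -0.01501131 -0.19638092]
 [ 0.19632161  0.00534187 -0.98052501]] [  -2.13075673  608.08119994 1321.16717309]
```

View pics/side0.png

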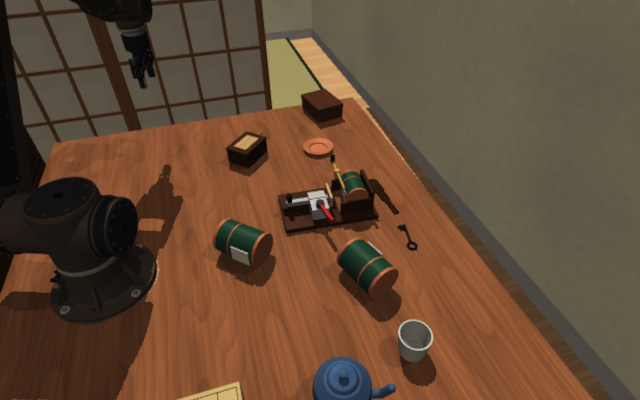

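View pics/top0.png

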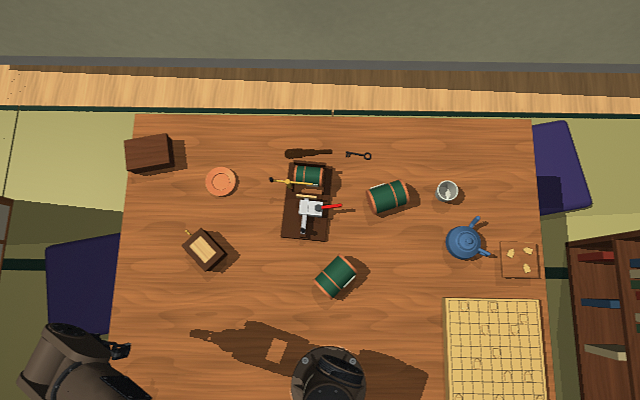

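The rest sits around top-view pixel (307,200) with the small tin at (308,174). The side view has it around (330,200). I'll zoom in on both.

Run:
```python
import cv2,pickle
f=pickle.load(open('f0.pkl','rb'))
t=f['top']['color'][140:250,255:365,::-1];cv2.imwrite('pics/topz.png',cv2.resize(t,None,fx=5.4,fy=5.4,interpolation=cv2.INTER_CUBIC))
t=f['side']['color'][145:240,270:390,::-1];cv2.imwrite('pics/sidez.png',cv2.resize(t,None,fx=6,fy=6,interpolation=cv2.INTER_CUBIC))
```

```text
(no output)
```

View pics/topz.png

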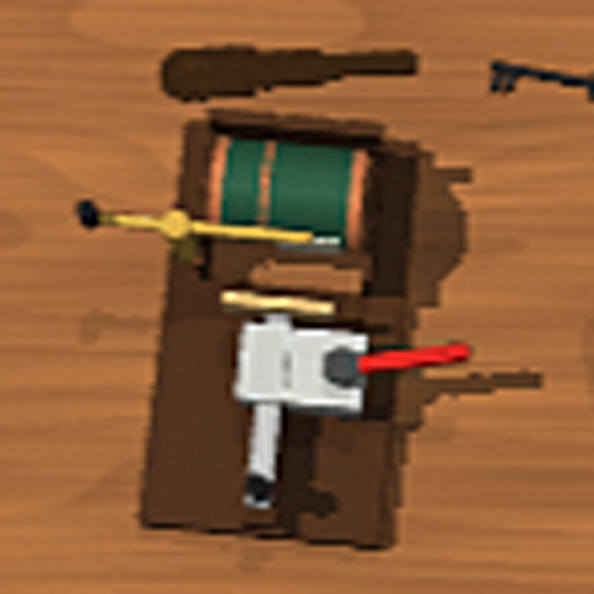

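View pics/sidez.png

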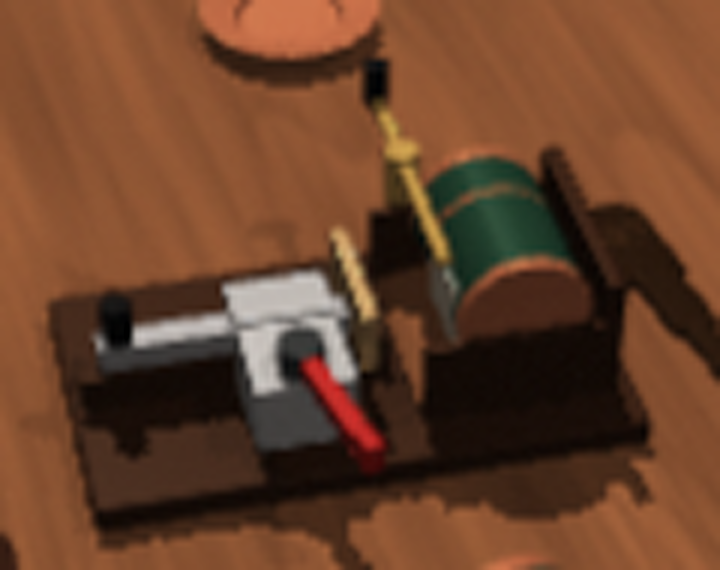

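```bash
cat > h.py <<'E'
import numpy as np,pickle
def proj(f,X):
    p=f['R']@np.asarray(X,float)+f['t']; q=f['intrinsics']@p; return q[:2]/q[2]
def ray(f,uv,z):
    C=-f['R'].T@f['t']; d=f['R'].T@np.linalg.inv(f['intrinsics'])@np.array([*uv,1.]); return C+d*(z-C[2])/d[2]
def rot(a): c,s=np.cos(a),np.sin(a); return np.array([[c,-s,0],[s,c,0],[0,0,1]])
def tow(p,X): return np.array([p[0],p[1],0])+rot(p[2])@np.asarray(X,float)
E
python3 - <<'E'
from h import *
from scipy.optimize import least_squares
f=pickle.load(open('f0.pkl','rb'))
T=lambda u,v:(255+u/5.4-.4,140+v/5.4-.4)
S=lambda u,v:(270+u/6-.4,145+v/6-.4)
for n in f: print(n,-f[n]['R'].T@f[n]['t'])
P=[('top',T(177,224),(17,68,88)),('top',T(88,212),(17,123,104)),
('top',T(245,323),(-35,21,57)),('top',T(369,333),(-35,-59,57)),('top',T(236,402),(-85,21,57)),('top',T(143,520),(-167,80,16)),('top',T(393,542),(-167,-80,16)),
('side',S(376,62),(17,123,104)),('side',S(402,148),(17,68,88)),('side',S(222,285),(-85,21,57)),('side',S(322,272),(-35,21,57)),('side',S(248,394),(-85,-59,57)),('side',S(52,303),(-167,80,16)),('side',S(98,515),(-167,-80,16)),('side',S(648,430),(107,-80,16))]
def res(p,P=P): return np.concatenate([proj(f[n],tow(p,X))-uv for n,uv,X in P])
for i in (('top',),('side',),('top','side')):
    Q=[q for q in P if q[0] in i]
    r=least_squares(lambda p:res(p,Q),[650,0,0],loss='soft_l1');print(i,r.x[:2],np.degrees(r.x[2]));print(np.round(res(r.x,Q).reshape(-1,2),1).tolist())
p=r.x;np.save('p.npy',p)
Ri=lambda X:rot(p[2]).T@(X-np.array([p[0],p[1],0]))
print('knob',Ri(ray(f['top'],T(258,482),73)),Ri(ray(f['side'],S(117,298),73)))
print('tip end',Ri(ray(f['top'],T(466,352),73)),'pivot',Ri(ray(f['top'],T(346,366),70)))
print('tip side',Ri(ray(f['side'],S(372,442),73)))
E
```

```text
side [ 340.89280569 -777.96933344  823.57428984]
top [ 3.36830505e+02 -5.98917838e-02  1.41484812e+03]
('top',) [649.78200065  84.34093631] -3.5284623629696723
[[-0.1, 0.3], [-0.2, 0.1], [0.3, -0.4], [0.3, -0.5], [0.6, -0.8], [-0.1, 1.0], [-1.0, 0.4]]
('side',) [646.64287538  82.20364816] -5.024661693270176
[[0.1, 0.6], [-0.1, 0.8], [0.0, 0.3], [-0.1, 0.0], [0.9, -0.1], [-0.7, -0.8], [-0.9, -0.2], [0.7, -0.7]]
('top', 'side') [648.03138708  83.47724798] -4.334404636127762
[[0.3, 0.5], [0.1, 0.1], [0.4, 0.0], [0.4, 0.2], [0.5, -0.4], [-0.5, 1.1], [-1.4, 1.2], [-0.1, 0.3], [-0.0, 0.4], [0.3, 0.1], [0.1, -0.2], [1.6, -0.3], [-0.6, -0.7], [-0.1, -0.2], [1.2, -1.4]]
knob [-138.50604361    2.03516759   73.        ] [-140.09660116    5.13679284   73.        ]
tip end [ -44.12258058 -120.53290992   73.        ] pivot [-59.45891945 -45.57163402  70.        ]
tip side [ -45.1196895  -120.19518806   73.        ]
```

Run:
```python
from h import *
p=np.load('p.npy')
for n,X in dict(pre=(-182,3,0),contact=(-139-8-11,3,0),end=(-152+48-19,3,0),pivot=(-60,-45,0),lpre=(-15,-112,0),gpiv=(17,68,0),gk=(17,123,0),gpre=(-12,123,0)).items(): print(n,tow(p,X).round(1))
```

```text
pre [466.8 100.2   0. ]
contact [490.7  98.4   0. ]
end [525.6  95.8   0. ]
pivot [584.8  43.1   0. ]
lpre [624.6 -27.1   0. ]
gpiv [670.1 150.    0. ]
gk [674.3 204.8   0. ]
gpre [645.4 207.    0. ]
```

servo_tool(increments=[[[40,-60,0,0,0,3],[85,-125,0,0,0,6],[130,-190,0,0,0,9],[170,-260,0,0,0,10.7],[215,-330,0,0,0,10.7],[255,-400,0,0,0,10.7],[290,-460,0,0,0,10.7],[305,-503,0,0,0,10.7],[305,-503,-40,0,0,10.7],[305,-503,-80,0,0,10.7],[305,-503,-80,0,0,10.7]]], claw=1)

```text
t: 1.48
ee_pos: [466.0, 98.9, 156.4]
ee_rot: [[-0.997, 0.078, -0.006], [0.078, 0.997, -0.0], [0.006, -0.001, -1.0]]
contact_force: [-0.3, 1.0, 0.2]
opening: 0.001
```

servo_tool(increments=[[[0,0,-45,0,0,0],[0,0,-87,0,0,0],[0,0,-87,0,0,0],[0,0,-87,0,0,0]]])

```text
t: 1.98
ee_pos: [467.3, 101.3, 74.0]
ee_rot: [[-0.997, 0.074, 0.002], [0.074, 0.997, 0.0], [-0.002, 0.0, -1.0]]
contact_force: [0.4, -0.1, 0.7]
opening: -0.002
```

```bash
cat > look.py <<'E'
import sys,cv2,pickle
from station import robot
k=sys.argv[1]
s=robot.sense();print(s['t'],s['ee_pos'].round(1),s['contact_force'].round(1))
f={n:robot.grab_frame(n) for n in("side","top")}
pickle.dump(f,open(f'f{k}.pkl','wb'))
import numpy as np
a=cv2.resize(f['top']['color'][140:250,255:365,::-1],(396,396),interpolation=cv2.INTER_CUBIC)
b=cv2.resize(f['side']['color'][130:240,275:385,::-1],(396,396),interpolation=cv2.INTER_CUBIC)
cv2.imwrite(f'pics/z{k}.png',np.hstack([a,b]))
E
python3 look.py 1
```

```text
1.975 [467.3 101.3  74. ] [ 0.4 -0.1  0.7]
```

View pics/z1.png

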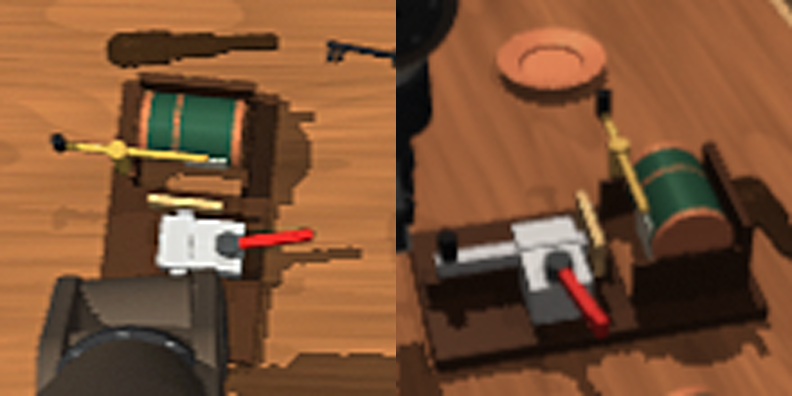

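servo_tool(increments=[[[0,0,-6,0,0,0],[8,-0.6,-6,0,0,0],[14,-1,-6,0,0,0],[20,-1.5,-6,0,0,0],[25,-1.9,-6,0,0,0],[30,-2.2,-6,0,0,0],[35,-2.6,-6,0,0,0],[40,-3,-6,0,0,0],[45,-3.4,-6,0,0,0],[50,-3.7,-6,0,0,0],[52,-3.9,-6,0,0,0],[52,-3.9,-6,0,0,0]]])

```text
t: 3.58
ee_pos: [518.8, 96.8, 66.3]
ee_rot: [[-0.997, 0.075, 0.0], [0.075, 0.997, 0.0], [-0.0, 0.0, -1.0]]
contact_force: [-0.2, -0.2, -0.8]
opening: 0.001
```

```bash
python3 look.py 2
```

```text
3.575 [518.8  96.8  66.3] [-0.2 -0.2 -0.8]
```

View pics/z2.png

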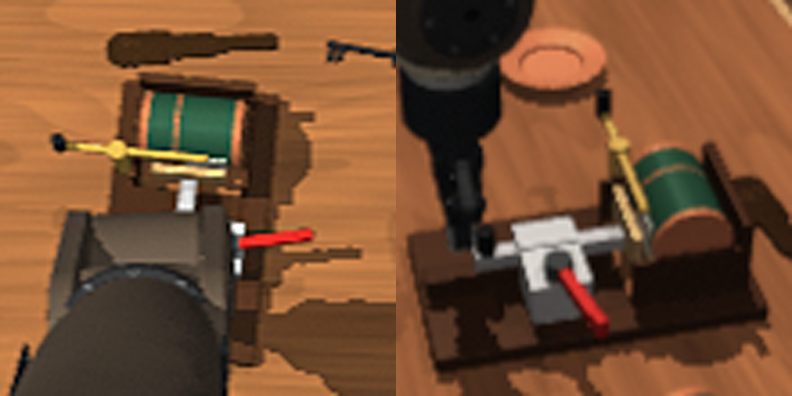

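servo_tool(increments=[[[2,-0.2,0,0,0,0],[4,-0.3,0,0,0,0],[5,-0.4,0,0,0,0],[6,-0.4,0,0,0,0],[7,-0.5,0,0,0,0],[7,-0.5,0,0,0,0]]])

```text
t: 4.42
ee_pos: [525.6, 96.3, 66.3]
ee_rot: [[-0.997, 0.075, -0.0], [0.075, 0.997, 0.0], [0.0, 0.0, -1.0]]
contact_force: [-2.0, -0.3, -0.2]
opening: 0.001
```

```bash
python3 look.py 3
```

```text
4.425 [525.6  96.3  66.3] [-2.  -0.3 -0.2]
```

View pics/z3.png

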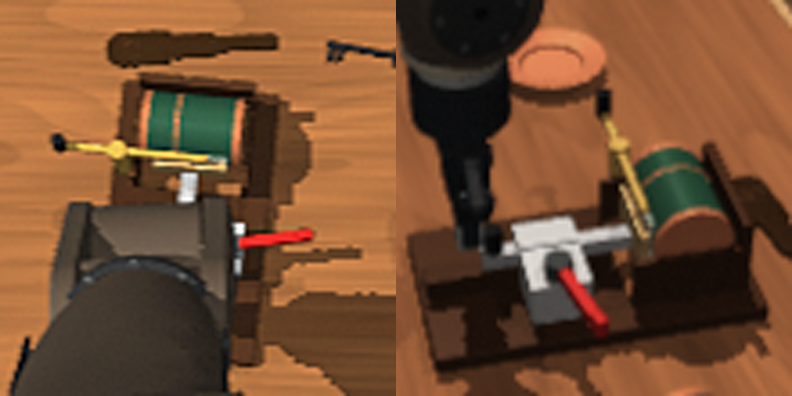

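servo_tool(increments=[[[1,-0.1,0,0,0,0],[1,-0.1,0,0,0,0],[2,-0.15,0,0,0,0],[2,-0.15,0,0,0,0]]])

```text
t: 5.03
ee_pos: [527.9, 96.2, 66.3]
ee_rot: [[-0.997, 0.075, 0.0], [0.075, 0.997, 0.0], [-0.0, 0.0, -1.0]]
contact_force: [-1.3, 0.3, 0.4]
opening: 0.004
```

servo_tool(increments=[[[0.7,0,0,0,0,0],[1.4,-0.1,0,0,0,0],[1.4,-0.1,0,0,0,0],[1.4,-0.1,0,0,0,0]]])

```text
t: 5.52
ee_pos: [528.9, 96.1, 66.3]
ee_rot: [[-0.997, 0.075, -0.0], [0.075, 0.997, 0.0], [0.0, 0.0, -1.0]]
contact_force: [-4.6, -0.2, 0.5]
opening: 0.0
```

servo_tool(increments=[[[-3,0.2,0,0,0,0],[-8,0.5,0,0,0,0],[-20,1.5,0,0,0,0],[-25,2,30,0,0,0],[-25,0,70,0,0,0],[10,-40,70,0,0,0],[45,-80,70,0,0,0],[80,-115,70,0,0,0],[95,-123,70,0,0,0],[95,-123,70,0,0,0]]])

```text
t: 6.78
ee_pos: [624.0, -27.4, 135.9]
ee_rot: [[-0.997, 0.076, -0.0], [0.076, 0.997, 0.0], [0.0, 0.0, -1.0]]
contact_force: [0.0, 1.1, 0.4]
opening: -0.001
```

```bash
python3 look.py 4
```

```text
6.775 [624.  -27.4 135.9] [0.  1.1 0.4]
```

View pics/z4.png

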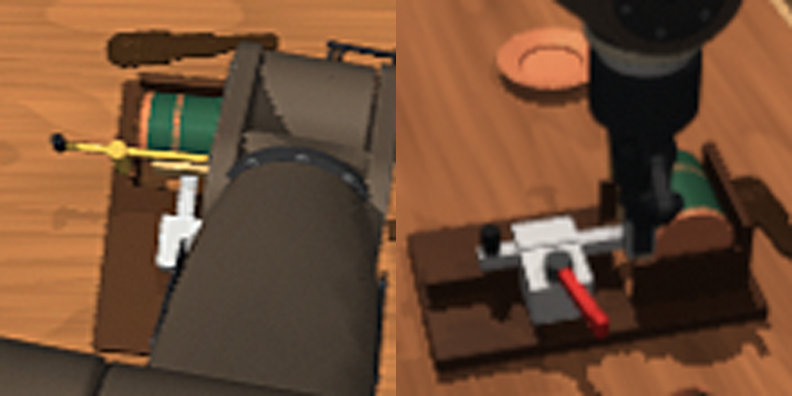

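servo_tool(increments=[[[0,0,-40,0,0,0],[0,0,-76,0,0,0],[0,0,-76,0,0,0],[0,0,-76,0,0,0]]])

```text
t: 7.38
ee_pos: [624.3, -26.5, 61.7]
ee_rot: [[-0.997, 0.074, 0.001], [0.074, 0.997, -0.0], [-0.001, 0.0, -1.0]]
contact_force: [0.8, -0.0, 0.5]
opening: 0.004
```

```bash
python3 - <<'E'
from h import *
from station import robot
p=np.load('p.npy');e=robot.sense()['ee_pos'];print(e)
for v in np.arange(.2,2.01,.15):
    a=np.pi+2-v;u=np.array([np.cos(a),np.sin(a)]);n=np.array([-u[1],u[0]])
    c=np.array([-60,-45])+68*u+(5.5+11*abs(n[0])+14.5*abs(n[1]))*n
    print(round(v,2),(tow(p,[*c,60])-[624.6,-27.0,60]).round(1))
E
python3 look.py 5
```

```text
[624.34550369 -26.48257072  61.68634874]
0.2 [-10.1   5.9   0. ]
0.35 [-21.9   2.2   0. ]
0.5 [-32.4   0.3   0. ]
0.65 [-41.1  -0.6   0. ]
0.8 [-50.2  -0.3   0. ]
0.95 [-59.6   1.4   0. ]
1.1 [-69.    4.5   0. ]
1.25 [-78.2   9.2   0. ]
1.4 [-86.8  15.6   0. ]
1.55 [-94.6  23.6   0. ]
1.7 [-101.1   33.     0. ]
1.85 [-106.    43.7    0. ]
2.0 [-109.1   55.3    0. ]
7.375 [624.3 -26.5  61.7] [ 0.8 -0.   0.5]
```

View pics/z5.png

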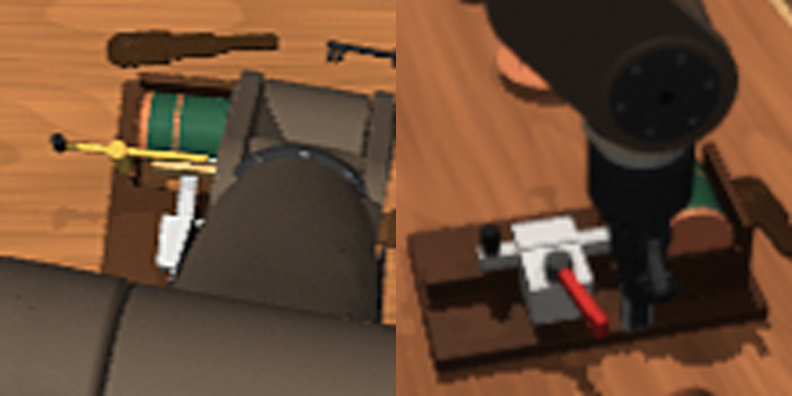

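servo_tool(increments=[[[-10,4,0,0,0,0],[-18,3,0,0,0,0],[-25,2,0,0,0,0],[-32,0,0,0,0,0],[-41,-0.5,0,0,0,0],[-50,0,0,0,0,0],[-60,1.5,0,0,0,0],[-69,4.5,0,0,0,0],[-78,9,0,0,0,0],[-78,9,0,0,0,0]]])

```text
t: 8.72
ee_pos: [545.1, -17.8, 60.3]
ee_rot: [[-0.997, 0.075, -0.002], [0.075, 0.997, 0.0], [0.002, 0.0, -1.0]]
contact_force: [-0.0, -0.5, -0.2]
opening: -0.004
```

```bash
python3 look.py 6
```

```text
8.725 [545.1 -17.8  60.3] [-0.  -0.5 -0.2]
```

View pics/z6.png

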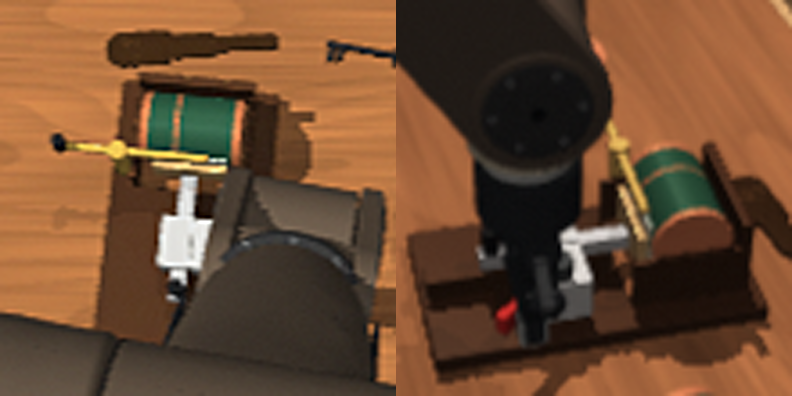

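servo_tool(increments=[[[-9,6,0,0,0,0],[-17,14,0,0,0,0],[-23,23,0,0,0,0],[-28,34,0,0,0,0],[-30,39,0,0,0,0],[-30,39,0,0,0,0]]])

```text
t: 9.57
ee_pos: [515.6, 21.4, 60.2]
ee_rot: [[-0.997, 0.074, -0.001], [0.074, 0.997, 0.0], [0.001, 0.0, -1.0]]
contact_force: [0.1, 0.1, 0.1]
opening: 0.002
```

```bash
python3 look.py 7
```

```text
9.575 [515.6  21.4  60.2] [0.1 0.1 0.1]
```

View pics/z7.png

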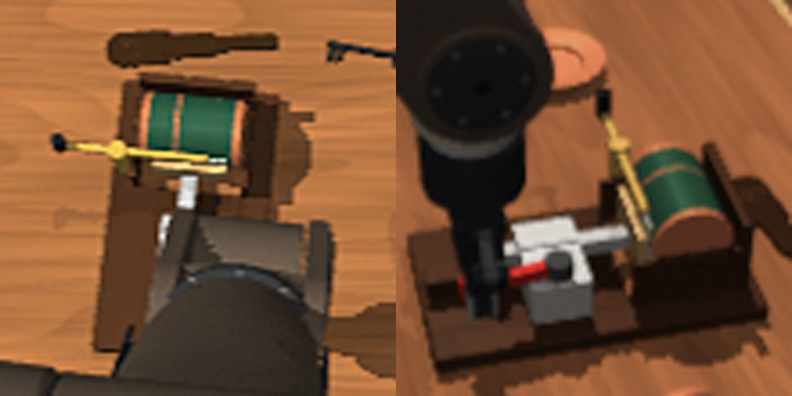

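servo_tool(increments=[[[0,-10,0,0,0,0],[0,-25,0,0,0,0],[0,-40,30,0,0,0],[-20,-80,90,0,0,0],[-20,-130,110,0,0,0],[-20,-170,110,0,0,0],[-20,-170,110,0,0,0]]])

```text
t: 10.55
ee_pos: [495.8, -152.3, 170.7]
ee_rot: [[-0.997, 0.079, 0.001], [0.079, 0.997, -0.001], [-0.001, -0.0, -1.0]]
contact_force: [-0.2, 0.1, 0.7]
opening: -0.0
```

```bash
python3 look.py 8
```

```text
10.55 [ 495.8 -152.3  170.7] [-0.2  0.1  0.7]
```

View pics/z8.png

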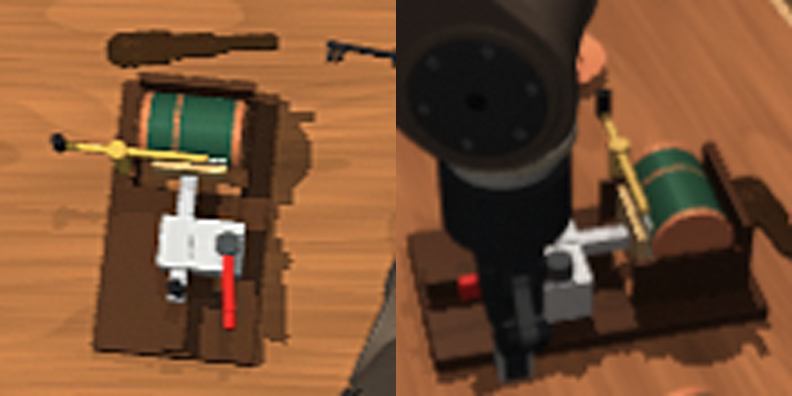

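Run:
```python
from h import *
import cv2
f=pickle.load(open('f8.pkl','rb'));g=f['top'];p=np.load('p.npy')
c=g['color'].astype(int)
m=(c[...,0]>140)&(c[...,1]<60)&(c[...,2]<70)
m[:140]=0;m[250:]=0;m[:,:255]=0;m[:,365:]=0
v,u=np.nonzero(m);print(len(u),u.min(),u.max(),v.min(),v.max())
X=np.array([ray(g,(a,b),70) for a,b in zip(u,v)])
X=(X-[p[0],p[1],0])@rot(p[2])
L=cv2.fitLine(X[:,:2].astype(np.float32),cv2.DIST_L2,0,.01,.01).ravel();print(L,np.degrees(np.arctan(L[1]/L[0])))
e=X[np.argsort(X[:,0])[:6]].mean(0);print('end',e, 'angle from pivot',np.degrees(np.arctan2(e[1]+45,e[0]+60)))
k=(c.sum(2)<130);k[:200]=0;k[225:]=0;k[:,:298]=0;k[:,310:]=0
v,u=np.nonzero(k);print(u.mean(),v.mean());print((rot(p[2]).T@(ray(g,(u.mean(),v.mean()-.3),70)-[p[0],p[1],0])))
```

```text
57 317 320 211 230
[ 9.9670857e-01  8.1067853e-02 -1.0695162e+02 -4.8227764e+01] 4.649948
end [-135.49235298  -50.640446     70.        ] angle from pivot -175.72705867136708
305.46938775510205 218.3877551020408
[-100.46647595   -4.35702789   70.        ]
```

servo_tool(increments=[[[10,50,0,0,0,0],[18,100,-20,0,0,0],[18,125,-70,0,0,0],[18,150,-110,0,0,0],[18,165,-110,0,0,0],[18,172,-110,0,0,0],[18,175,-110,0,0,0],[18,177,-110,0,0,0],[18,177,-110,0,0,0]]])

```text
t: 11.78
ee_pos: [514.5, 27.8, 61.0]
ee_rot: [[-0.997, 0.076, 0.001], [0.076, 0.997, 0.0], [-0.001, 0.0, -1.0]]
contact_force: [-0.0, 0.2, -0.3]
opening: 0.0
```

servo_tool(increments=[[[0,1,0,0,0,0],[0,2,0,0,0,0],[0,2.5,0,0,0,0],[0,2.5,0,0,0,0]]])

```text
t: 12.28
ee_pos: [514.1, 30.6, 60.3]
ee_rot: [[-0.997, 0.075, -0.0], [0.075, 0.997, 0.0], [0.0, 0.0, -1.0]]
contact_force: [-0.5, -1.1, 0.4]
opening: -0.001
```

servo_tool(increments=[[[0,1,0,0,0,0],[0,2,0,0,0,0],[0,2,0,0,0,0],[0,2,0,0,0,0]]])

```text
t: 12.78
ee_pos: [514.2, 31.5, 60.3]
ee_rot: [[-0.997, 0.075, -0.0], [0.075, 0.997, -0.001], [-0.0, -0.001, -1.0]]
contact_force: [-0.5, -13.6, 0.7]
opening: -0.002
```

Hard stop at 13.6 N, so the lever is fully closed. Next, the gate.

servo_tool(increments=[[[0,-5,0,0,0,0],[0,-20,0,0,0,0],[0,-30,40,0,0,0],[0,-30,100,0,0,0],[10,0,120,0,0,0],[30,50,120,0,0,0],[60,100,120,0,0,0],[90,140,120,0,0,0],[120,174,120,0,0,0],[120,174,120,0,0,0]]])

```text
t: 14.02
ee_pos: [635.2, 208.0, 179.5]
ee_rot: [[-0.997, 0.073, -0.0], [0.073, 0.997, 0.0], [0.0, 0.0, -1.0]]
contact_force: [-0.6, 0.3, -0.4]
opening: -0.002
```

servo_tool(increments=[[[0,0,-40,0,0,0],[0,0,-80,0,0,0],[0,0,-85,0,0,0],[0,0,-85,0,0,0],[0,0,-85,0,0,0]]])

```text
t: 14.65
ee_pos: [634.8, 206.4, 97.1]
ee_rot: [[-0.997, 0.075, 0.002], [0.075, 0.997, 0.001], [-0.002, 0.001, -1.0]]
contact_force: [-0.8, 0.7, -0.2]
opening: -0.002
```

```bash
python3 look.py 9;python3 - <<'E'
from h import *
p=np.load('p.npy')
for g in np.arange(0,1.61,.2):
    th=np.pi/2-g;u=np.array([np.cos(th),np.sin(th)]);n=np.array([-u[1],u[0]])
    c=np.array([17,68])+55*u+(7+11*abs(n[0])+14.5*abs(n[1]))*n
    if g>0: c=c
    print(round(g,2),tow(p,[*c,0])[:2].round(1))
E
```

```text
14.65 [634.8 206.4  97.1] [-0.8  0.7 -0.2]
0.0 [656.3 206.2]
0.2 [665.2 208.5]
0.4 [675.1 209.3]
0.6 [685.6 208.1]
0.8 [696.3 204.5]
1.0 [706.6 198.3]
1.2 [715.6 189.4]
1.4 [722.7 178.3]
1.6 [727.1 165.9]
```

View pics/z9.png

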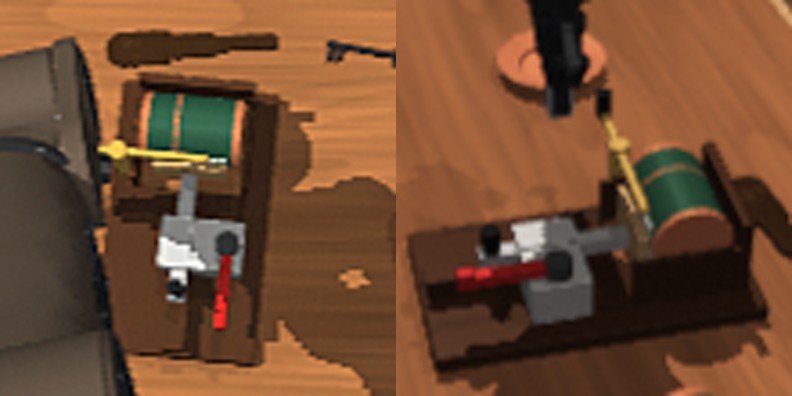

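servo_tool(increments=[[[12,0,0,0,0,0],[22,-1,0,0,0,0],[31,0,0,0,0,0],[41,1,0,0,0,0],[51,0,0,0,0,0],[61,-3,0,0,0,0],[71,-9,0,0,0,0],[71,-9,0,0,0,0]]])

```text
t: 15.75
ee_pos: [705.9, 196.8, 95.1]
ee_rot: [[-0.997, 0.076, 0.0], [0.076, 0.997, -0.0], [-0.0, 0.0, -1.0]]
contact_force: [-0.8, -0.2, -0.4]
opening: 0.0
```

```bash
python3 look.py 10
```

```text
15.75 [705.9 196.8  95.1] [-0.8 -0.2 -0.4]
```

View pics/z10.png

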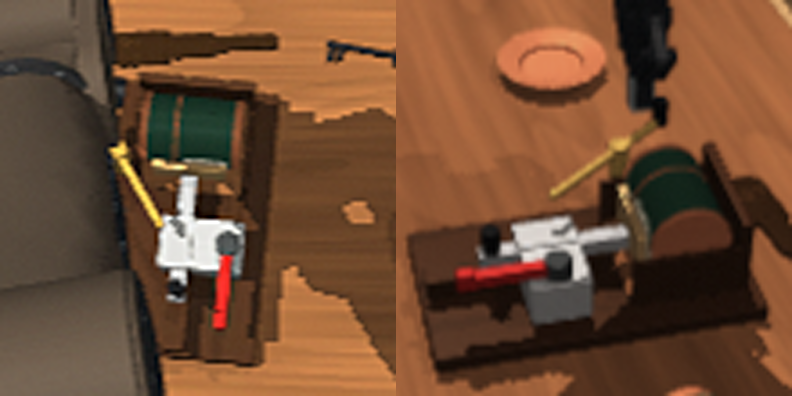

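The gate is about 1 rad open and the tin is held. I'll carry on along the arc.

servo_tool(increments=[[[9,-9,0,0,0,0],[16,-19,0,0,0,0],[20,-28,0,0,0,0],[21,-33,0,0,0,0],[21,-33,0,0,0,0]]])

```text
t: 16.48
ee_pos: [726.3, 165.3, 95.5]
ee_rot: [[-0.997, 0.075, 0.001], [0.075, 0.997, 0.002], [-0.001, 0.002, -1.0]]
contact_force: [-1.9, 7.3, -0.0]
opening: -0.001
```

servo_tool(increments=[[[0,-1.5,0,0,0,0],[0,-3,0,0,0,0],[0,-3,0,0,0,0]]])

```text
t: 16.85
ee_pos: [726.2, 164.7, 95.6]
ee_rot: [[-0.997, 0.074, 0.002], [0.074, 0.997, 0.004], [-0.001, 0.004, -1.0]]
contact_force: [0.2, 19.2, -0.4]
opening: 0.002
```

```bash
python3 look.py 11
```

```text
16.85 [726.2 164.7  95.6] [ 0.2 19.2 -0.4]
```

View pics/z11.png

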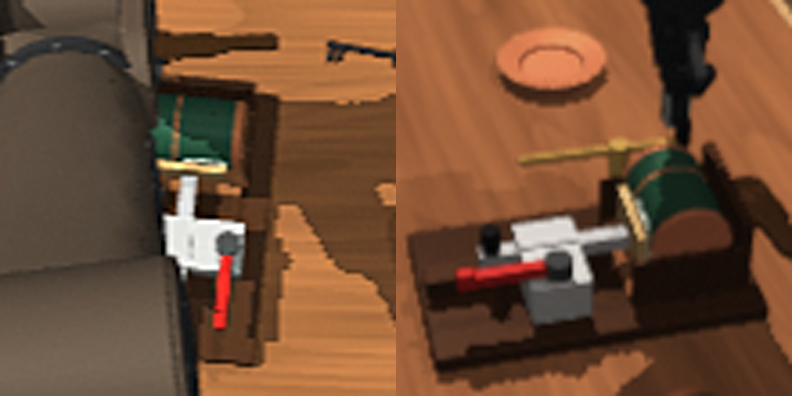

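At the hard stop, fully open. I'll retreat and check.

servo_tool(increments=[[[0,5,0,0,0,0],[0,25,0,0,0,0],[0,40,40,0,0,0],[-20,60,100,0,0,0],[-60,110,120,0,0,0],[-110,160,120,0,0,0],[-160,210,120,0,0,0],[-160,210,120,0,0,0],[-160,210,120,0,0,0]]])

```text
t: 18.08
ee_pos: [565.4, 373.0, 215.7]
ee_rot: [[-0.997, 0.073, 0.001], [0.073, 0.997, 0.0], [-0.001, 0.0, -1.0]]
contact_force: [0.2, 0.3, 0.7]
opening: 0.001
```

```bash
python3 look.py 12; python3 -c "
import pickle,cv2
f=pickle.load(open('f12.pkl','rb'));cv2.imwrite('pics/full12.png',f['top']['color'][:,:,::-1])"
```

```text
18.075 [565.4 373.  215.7] [0.2 0.3 0.7]
```

View pics/z12.png

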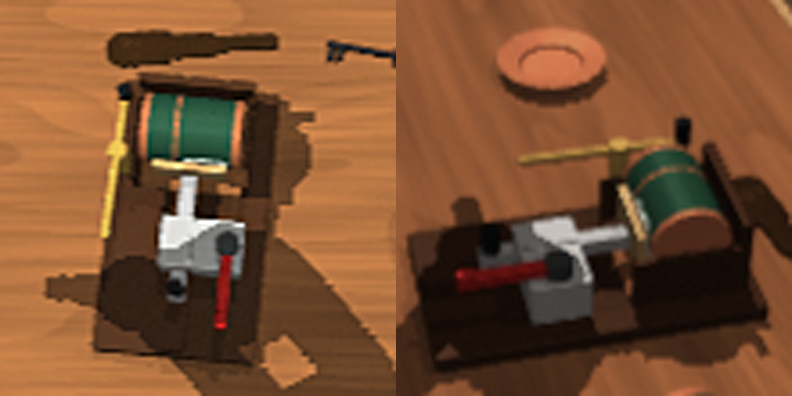

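View pics/full12.png

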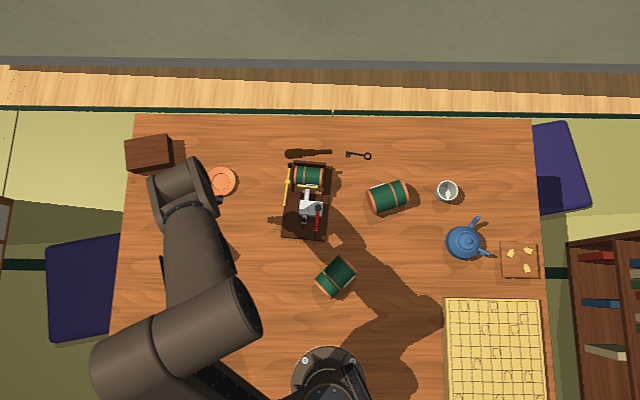

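The gate is fully open: in the top zoom it lies along the rest's side from (124,92) to (107,235). The lever is parallel to the bar, the tin at (193,125) rests on the stop plate, and every bystander I can see is in place.

```bash
python3 -c "
from station import robot
print(robot.close_job())"
```

```text
the job is handed in; nothing more can be done
None
```

The job is handed in at about 18 s of the 61 s allowed. The interface gave no verdict.

**What I did**
1. I pushed the bar knob uphill until the force rose to 4.6 N, which I took as the tin meeting the backboard, then let go.
2. I flipped the cam lever shut. A first picture put it at about 1.92 rad, short of fully closed. I pressed it again until it met a hard stop at 13.6 N.
3. I swung the gate open until it met its stop at 19 N, then drew the arm clear.

**Last checks**
- **Stand:** the final pictures show the lever parallel to the bar, the gate along the side of the rest, and the tin resting against the stop plate.
- **Bystanders:** those I could see, checked by eye, are where they started. The arm hid the music box in the last top view, so I did not check it, but the arm stayed above its height.
- **Contact:** the force reading was under 1 N, so the robot was touching nothing.
- **Disagreement:** separate fits to the two cameras put the rest's yaw at -3.5 and -5.0 degrees. I used the joint fit of -4.3 degrees, and contact forces settled the end positions.

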